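Ice from a spouted jug into the tumbler

ROBOT

A 6-joint arm with a two-finger parallel gripper is mounted at the origin on a cart in front of the work surface, level with it; the furniture and walls round the work are solid. World frame = base frame: x ahead of the robot, y to its left, z up, the work surface at z = 0. Lengths are in m, angles in rad, forces in N, time in s.
With the tool pointing down it reaches from about 0.4 to 0.925 m from the base axis. Payload 12.5 kg.
Tool frame: the origin (TCP) lies at the centre of the arm's flange, where the gripper is bolted on; the fingertips stand ahead of it and the grasp point (between the pads) lies 171 mm ahead of it (finger_overhang is the z of the fingertips in the tool frame, in m); z points along the fingers, y is the line along which they close (so a half turn about z gives the same grasp; the last joint's range is limited). The gripper opens to 95 mm and grips with 3 to 60 N. Pads are 20 mm wide; open, the fingers measure 119 mm over their backs; the gripper's body (75 mm by 180 mm) begins 59 mm behind the grasp point.
Start: joints at [1.16, 0.491, 1.559, -0, 1.092, -0.106], TCP at [0.188, 0.596, 0.405] pointing down, gripper open.
Joint ranges: [-3.1, 3.1], [-0.84, 2.19], [0.05, 2.79], [-1.13, 4.28], [0.06, 2.93], [-2.69, 2.69]. Speed limits (rad/s): [2.22, 2.22, 2.79, 3.14, 3.14, 3.14].

INTERFACE

Orientations are given as a unit quaternion [x, y, z, w].
In Python, from bench import sense, snapshot, camera_model, close_job, finger_overhang gives the robot as it stands.
- The arm moves only by the shell command python3 -m pendant 'ROWS' [FORCE]. ROWS is a JSON object whose one key "deltas" holds a list that holds one entry, the list of rows, each a list of 5 numbers: the opening, from 0 (shut) to 1 (fully open), then the shift along the tool's x, y, z in cm, then the turn about the tool's z in degrees. In form: {"deltas": [[[hand, dx, dy, dz, yaw], ...]]}. A call has 1 to 10 rows; each row shifts and turns the commanded pose from where the row before left it, along the tool's axes as they then stand; what a row does not reach is not made up. A row lasts 1/12 s, in which the tool goes at most 41.7 mm and 7.16 degrees, less where a joint would pass 70% of its speed; a pose out of reach is approached as far as the arm can. A call is refused whole if a number of a shift passes 4.17 or a number of a turn 7.16, either way. A call with a gripper value outside its range is refused whole. The fingers move at their own pace and stop on an object; FORCE is the grip in N (left out, the last holds). Time passes only in rows, so rows that do not move let the fingers close. It gives the time, the measured TCP pose, the force, the opening and the grip force at its end, in the units of the state.
- sense(): the state, without advancing time (a new reading comes with each control period).
- snapshot(name): name is "scene" or "side" or "wrist"; returns (picture, depth): 400x640x3 uint8, red, green, blue; 400x640 float32, m along the optical axis (not along the pixel's ray), 0 where there is no reading.
- camera_model(name): a dict with "mtx" (3x3 intrinsics, pixels), "cam_to_world" (4x4, takes a point from camera to world coordinates). Camera axes: x right, y up, looking along -z (the intrinsics and any distortion apply to the point x, -y, -z); pixel columns grow to the right and rows downward; lengths in m; the calibration is good to about 2 mm. A picture is of the moment at which its call begins: read the wrist's pose just before it. camera_model takes no time and is no camera call; for the wrist camera it gives the pose at the moment of the call.
- close_job(): hands the job in; it is judged then, once.
The state is a dict: "time": time; "joints": joint angles; "dq": joint speeds; "joint_torque": joint torques, N m; "ee_pos": TCP position; "orientation": TCP orientation; "contact_force": force on the tool from outside, world axes, zero at the start; "ft_torque": the same for the moment, N m; "finger_gap": opening from 0.0 (shut) to 1.0 (fully open); "finger_force": force on a finger pad.
Only numpy, scipy, OpenCV 4.12 (cv2) and the standard library are available. Lean on these libraries where they do the work, as an engineer would, in place of code of your own. Each camera call takes 0.05 s, during which the arm holds its last target. There are 200 camera calls.

TASK

Put the ice in the glass: turn the steel jug so that its spout faces the clear glass tumbler, then tip all six ice cubes out over the spout into it, without touching the ice. Stand the empty jug upright on the worktop again, and leave the tumbler, the mug and the salt shaker standing where they are.

Things in the scene. Friction and masses are not known exactly. Their poses are not given: they have to be found in the camera images.
- jug: Open conical steel jug, 0.24 kg, upright beside the hob with six ice cubes in it. Outer diameter 79 mm at the foot, 100 mm at the rim, 110 mm high. A trough-shaped spout, 40 mm wide at its root, bulges from the upper wall on the jug's +x side; a strap handle is on the -x side. Origin: centre of the underside; x towards the spout, z up. The wall flares by 6 degrees.
- jug_spout (a point): Tip of the jug's pouring lip, 68 mm from the jug's axis and 115 mm above its underside; same axes as the jug. The trough below it flares by about 23 degrees. The ice starts to slide out at 85 to 95 degrees of tilt with the spout lowest, and the jug is empty at about 105 to 112 degrees.
- jug_handle (a point): Middle of the upright bar of the jug's handle, 82 mm from the axis on the side away from the spout, 66 mm above the underside; same axes as the jug. The bar is a flat strap 16 mm wide (jug's y) and 7 mm thick (jug's x), running from 31 to 97 mm above the underside; 34 mm of free space between it and the jug's wall, its outer face 86 mm from the axis.
- tumbler: Short clear glass tumbler, round, 81 mm across the rim and 68 mm at the foot, 91 mm high, 0.22 kg; the mouth is about 70 mm across inside, the inner floor 18 mm up. Origin: centre of the underside, z up.
- mug: White pottery mug of coffee, 82 mm across, 112 mm over the handle, 94 mm high; not to be used. Origin: middle of its outline at the underside; the handle is on its -y side. It and the tumbler may stand in either of two places.
- salt_shaker: White salt shaker with a grey cap, 44 mm across, 90 mm high, right of the glasses; not to be used. Origin: centre of the underside. Behind it and the glasses the microwave oven's front stands across the worktop at x = 0.57, from y = -0.11 to the right, 268 mm high.
- ice_1: Ice cube, 20 mm with rounded edges, 12 g, slippery (friction about 0.15), lying in the jug at the start. Origin: its centre.
- ice_2: Ice cube, 20 mm with rounded edges, 12 g, slippery (friction about 0.15), lying in the jug at the start. Origin: its centre.
- ice_3: Ice cube, 20 mm with rounded edges, 12 g, slippery (friction about 0.15), lying in the jug at the start. Origin: its centre.
- ice_4: Ice cube, 20 mm with rounded edges, 12 g, slippery (friction about 0.15), lying in the jug at the start. Origin: its centre.
- ice_5: Ice cube, 20 mm with rounded edges, 12 g, slippery (friction about 0.15), lying in the jug at the start. Origin: its centre.
- ice_6: Ice cube, 20 mm with rounded edges, 12 g, slippery (friction about 0.15), lying in the jug at the start. Origin: its centre.

How it is judged:
On the way:
1. the jug is tipped over the tumbler, spout lowest: tilted by more than 70 degrees, the spout side within about 45 degrees of straight down, and the lip within 45 mm of the tumbler's axis (angle between jug's own z axis and vertical above 1.22 rad and angle between jug's own x axis and vertical above 2.35 rad and horizontal distance between jug_spout and tumbler below 0.045 m), for 0.2 s.
At the end, for the whole second after the job is handed in: All six ice cubes lie at rest inside the tumbler (centres within 36 mm of its axis and below its rim); the tumbler, the mug and the salt shaker stand upright within 30 mm of where they were; the jug stands upright and still on the worktop (or on the hob's glass) (horizontal distance between each of ice_1, ice_2, ice_3, ice_4, ice_5, ice_6 and tumbler below 0.036 m and z of ice_1 in the frame of tumbler between 0.01 and 0.085 m and linear speed of each of ice_1, ice_2, ice_3, ice_4, ice_5, ice_6 below 0.05 m/s and z of ice_2 in the frame of tumbler between 0.01 and 0.085 m and z of ice_3 in the frame of tumbler between 0.01 and 0.085 m and z of ice_4 in the frame of tumbler between 0.01 and 0.085 m and z of ice_5 in the frame of tumbler between 0.01 and 0.085 m and z of ice_6 in the frame of tumbler between 0.01 and 0.085 m and angle between each of tumbler, jug, mug, salt_shaker's own z axis and vertical below 0.08 rad and distance of each of tumbler, mug, salt_shaker from where it was at the start of the episode below 0.03 m and height (world z) of jug between -0.005 and 0.012 m and linear speed of jug below 0.02 m/s); the robot touches nothing.
It fails at once if the ice is touched with the gripper (contact force between the fingers and ice_1 above 0.3 N or contact force between the fingers and ice_2 above 0.3 N or contact force between the fingers and ice_3 above 0.3 N or contact force between the fingers and ice_4 above 0.3 N or contact force between the fingers and ice_5 above 0.3 N or contact force between the fingers and ice_6 above 0.3 N).
It fails at once if the tumbler is tipped or lifted (angle between tumbler's own z axis and vertical above 0.35 rad or height (world z) of tumbler above 0.03 m).
It also fails if it takes over 72 s, if anything falls off the work surface, if the arm or the gripper's body presses on something with over 40 N, if the wrist force passes 120 N, or if a joint passes its speed limit or range.

## Working session

There is one attempt and no reset: what is moved stays moved. The work goes in short steps, Python scripts to look and compute and a shell command to move; the robot and the scene stay as the last step left them, time stands still between calls to the robot, and variables do not carry over. Pictures are saved under pics/ and viewed, at most 10 in all, crops included, and the job is handed in when it is done.

```bash
ls; mkdir -p pics
cat > h.py <<'E'
import numpy as np, cv2
from bench import sense, snapshot, camera_model, close_job, finger_overhang
def grab(n):
    m=camera_model(n); p,d=snapshot(n); return p,d,m
def pts(d,m):
    v,u=np.mgrid[:d.shape[0],:d.shape[1]]; K=m['mtx']; K=np.array(K); T=np.array(m['cam_to_world'])
    c=np.stack([(u-K[0,2])/K[0,0]*d,-(v-K[1,2])/K[1,1]*d,-d],-1)
    return c@T[:3,:3].T+T[:3,3]
E
python3 - <<'E'
from h import *
s=sense(); print(s, finger_overhang)
for n in ('scene','side'):
    p,d,m=grab(n); np.savez('pics/%s0.npz'%n,p=p,d=d,mtx=m['mtx'],T=m['cam_to_world'])
    print(n,m); cv2.imwrite('pics/%s0.png'%n,p[:,:,::-1])
E
```

```text
pics
{'time': 0.0, 'joints': array([ 1.16042832e+00,  4.91536537e-01,  1.55948039e+00,  1.10423930e-05,
        1.09169778e+00, -1.05623675e-01]), 'dq': array([ 9.24888224e-04,  8.02924539e-05,  2.87812880e-04,  1.49825988e-03,
       -6.21170576e-04,  8.64334541e-04]), 'joint_torque': array([-8.99484075e-04, -6.12616253e+01, -2.58189833e+01,  6.91251713e-02,
        4.82016010e-02, -9.91613797e-05]), 'ee_pos': array([0.18750362, 0.59616156, 0.40416528]), 'orientation': array([ 1.51785735e-01,  9.88413262e-01, -5.41212492e-04, -1.47879167e-04]), 'contact_force': array([ 0.35320183, -0.00613066,  0.15511476]), 'ft_torque': array([ 0.02464381,  0.01383552, -0.00732584]), 'finger_force': 0.0, 'finger_gap': 1.0009118063983828} 0.1901
scene {'mtx': array([[398.10772076,   0.        , 319.02585361],
       [  0.        , 398.10772076, 202.07071465],
       [  0.        ,   0.        ,   1.        ]]), 'cam_to_world': array([[-0.89408525,  0.29370958, -0.33815123,  0.17536236],
       [-0.44765383, -0.56111454,  0.69624459,  0.30187437],
       [ 0.01475214,  0.77387671,  0.63316445,  0.62657092],
       [ 0.        ,  0.        ,  0.        ,  1.        ]])}
side {'mtx': array([[470.08391018,   0.        , 325.68039606],
       [  0.        , 470.08391018, 203.47493801],
       [  0.        ,   0.        ,   1.        ]]), 'cam_to_world': array([[ 0.98933486, -0.09309224,  0.11202844,  0.57920399],
       [ 0.1454831 ,  0.5937476 , -0.79139021, -1.21791863],
       [ 0.00715567,  0.79924816,  0.60095854,  0.78782461],
       [ 0.        ,  0.        ,  0.        ,  1.        ]])}
```

View pics/scene0.png

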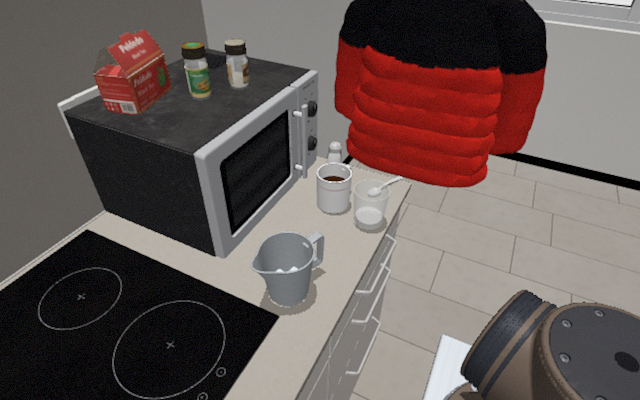

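View pics/side0.png

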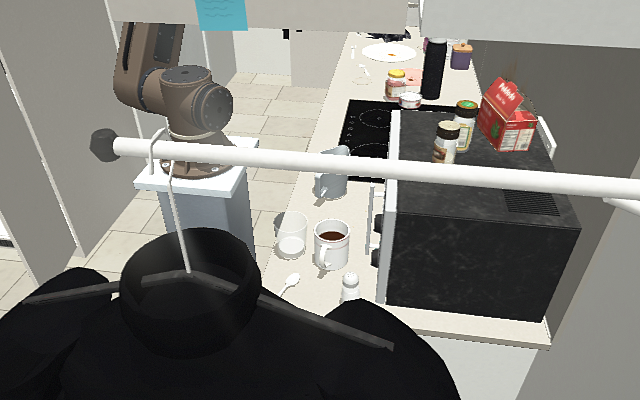

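Run:
```python
from h import *
for n in ('scene','side'):
    z=np.load('pics/%s0.npz'%n); P=pts(z['d'],dict(mtx=z['mtx'],cam_to_world=z['T'])); p=z['p']
    x,y,h=P[...,0],P[...,1],P[...,2]
    ok=(z['d']>0)&(h>0.01)&(h<0.14)&(x>.2)&(x<.56)&(y<0.25)&(y>-.6)
    nl,L,st,_=cv2.connectedComponentsWithStats(ok.astype(np.uint8))
    for i in range(1,nl):
        if st[i,4]<40: continue
        q=P[L==i]; print(n,st[i],q.min(0).round(3),q.max(0).round(3),q.mean(0).round(3))
    tb=(z['d']>0)&(abs(h)<.008)&(x>.1)&(x<.7)&(abs(y)<.5); print('table z',np.median(h[tb]), x[tb&(abs(y+.1)<.1)].min())
    # circle fits on rim bands
    def circ(m,name):
        a=P[m]
        if len(a)<10: print(name,len(a)); return
        A=np.c_[2*a[:,:2],np.ones(len(a))]; s=np.linalg.lstsq(A,(a[:,:2]**2).sum(1),rcond=None)[0]
        print(n,name,len(a),s[:2].round(4),np.sqrt(s[2]+s[0]**2+s[1]**2).round(4))
    np.save('pics/P_%s.npy'%n,P)
```

```text
scene [ 317  142   36   69 1776] [ 0.436 -0.54   0.01 ] [ 0.556 -0.356  0.095] [ 0.483 -0.411  0.061]
scene [304 144   4  35 110] [ 0.555 -0.416  0.044] [ 0.56  -0.4    0.139] [ 0.558 -0.408  0.093]
scene [ 354  180   37   47 1442] [ 0.337 -0.521  0.01 ] [ 0.417 -0.339  0.093] [ 0.375 -0.376  0.059]
scene [ 251  232   74   72 3662] [ 0.391 -0.197  0.01 ] [ 0.493 -0.049  0.117] [ 0.442 -0.122  0.07 ]
table z 0.0022385860081858278 0.10002875333195256
side [319 145  31  11 202] [ 0.399 -0.094  0.089] [ 0.484 -0.049  0.119] [ 0.447 -0.065  0.105]
side [315 173  33  26 689] [ 0.403 -0.204  0.01 ] [ 0.484 -0.119  0.104] [ 0.441 -0.164  0.054]
side [ 273  211   35   46 1301] [ 0.336 -0.423  0.01 ] [ 0.416 -0.338  0.094] [ 0.377 -0.385  0.059]
side [ 314  219   36   50 1564] [ 0.436 -0.471  0.01 ] [ 0.518 -0.358  0.096] [ 0.478 -0.41   0.063]
side [365 223   4  32  48] [ 0.557 -0.421  0.047] [ 0.56  -0.415  0.137] [ 0.558 -0.418  0.093]
side [340 272  21  31 482] [ 0.514 -0.551  0.014] [ 0.558 -0.521  0.091] [ 0.535 -0.54   0.062]
table z 0.00041212609973273473 0.1002566886821108
```

Run:
```python
from h import *
from scipy.optimize import least_squares
for n in ('scene','side'):
    P=np.load('pics/P_%s.npy'%n)
    def fit(box,r0,r1,H,name,rfoot=None):
        (xa,xb),(ya,yb)=box
        m=(P[...,0]>xa)&(P[...,0]<xb)&(P[...,1]>ya)&(P[...,1]<yb)&(P[...,2]>.015)&(P[...,2]<H-.008)
        a=P[m]; c0=a.mean(0)[:2]
        R=lambda z:r0+(r1-r0)*z/H
        f=lambda c:(np.hypot(a[:,0]-c[0],a[:,1]-c[1])-R(a[:,2]))
        s=least_squares(f,c0,loss='soft_l1',f_scale=.002); print(n,name,len(a),s.x.round(4),'res',np.median(abs(s.fun)).round(4),'top',np.percentile(P[(P[...,0]>xa)&(P[...,0]<xb)&(P[...,1]>ya)&(P[...,1]<yb)][:,2],99).round(3)); return s.x
    c=fit(((.38,.51),(-.172,-.07)),.0395,.05,.11,'jug')
    fit(((.33,.42),(-.43,-.33)),.034,.0405,.091,'tumbler')
    fit(((.43,.53),(-.44,-.35)),.041,.041,.094,'mug')
    m=(abs(P[...,0]-c[0])<.06)&(P[...,1]<c[1]-.07)&(P[...,1]>c[1]-.11)&(P[...,2]>.02)&(P[...,2]<.11)
    a=P[m]; print('handle',len(a),a.min(0).round(4),a.max(0).round(4),np.median(a,0).round(4))
    b=a[(a[:,2]>.04)&(a[:,2]<.09)]; print(' bar',len(b),b.min(0).round(4),b.max(0).round(4),b.mean(0).round(4))
    m=(abs(P[...,0]-c[0])<.06)&(P[...,1]>c[1]+.058)&(P[...,1]<c[1]+.09)&(P[...,2]>.09)&(P[...,2]<.125)
    a=P[m]; 
    if len(a): print('spout',len(a),a[a[:,1].argmax()].round(4),a.mean(0).round(4))
    t=(abs(P[...,2])<.01)&(P[...,1]>-.35)&(P[...,1]<-.2)&(P[...,0]>.2); print('counter edge x',np.percentile(P[t][:,0],[0,1,5]).round(3))
```

```text
scene jug 2620 [ 0.4412 -0.1159] res 0.0012 top 0.11
scene tumbler 1177 [ 0.3769 -0.3807] res 0.001 top 0.09
scene mug 1194 [ 0.4775 -0.3989] res 0.0017 top 0.093
handle 198 [ 0.4033 -0.1974  0.0261] [ 0.4218 -0.186   0.103 ] [ 0.4096 -0.1902  0.0633]
 bar 120 [ 0.4036 -0.1938  0.0404] [ 0.4186 -0.1865  0.0893] [ 0.4099 -0.1904  0.0642]
spout 51 [ 0.462  -0.0489  0.1171] [ 0.4565 -0.0537  0.1113]
counter edge x [0.327 0.328 0.335]
side jug 502 [ 0.4401 -0.1164] res 0.0012 top 0.111
side tumbler 1038 [ 0.3763 -0.3813] res 0.0011 top 0.091
side mug 1062 [ 0.4765 -0.4009] res 0.0022 top 0.095
handle 148 [ 0.4041 -0.2036  0.0266] [ 0.4206 -0.1866  0.1045] [ 0.4131 -0.1958  0.0697]
 bar 93 [ 0.4043 -0.2036  0.0401] [ 0.4193 -0.19    0.0893] [ 0.4121 -0.196   0.0641]
spout 46 [ 0.4536 -0.0491  0.1141] [ 0.4587 -0.055   0.1084]
counter edge x [0.327 0.334 0.365]
```

```bash
python3 -m pendant '{"deltas": [[[1,0,0,0,7.16],[1,0,0,0,7.16],[1,0,0,0,7.16],[1,0,0,0,7.16],[1,0,0,0,7.16],[1,0,0,0,7.16],[1,0,0,0,7.16],[1,0,0,0,7.16],[1,0,0,0,7.16],[1,0,0,0,7.16]]]}'; python3 -m pendant '{"deltas": [[[1,0,4.1,0,0],[1,0,4.1,0,0],[1,0,4.1,0,0],[1,0,4.1,0,0],[1,0,4.1,0,0],[1,-4,1,0,0],[1,-4,0,0,0],[1,-4,0,0,0],[1,-4,0,0,0],[1,-4,0,0,0]]]}'; python3 -m pendant '{"deltas": [[[1,-4,0,0,0],[1,-4,0,0,0],[1,-4,0,0,0],[1,-4,0,0,0],[1,-4,0,0,0],[1,-4,0,0,0],[1,-4,0,0,0],[1,-4,0,0,0],[1,-4,0,0,0],[1,-4,0,0,0]]]}'
```

```text
time: 0.93
ee_pos: [0.1875, 0.5962, 0.4044]
orientation: [0.704, 0.711, -0.0, 0.0]
contact_force: [-0.3, 0.9, -1.0]
finger_gap: 1.002
finger_force: 0.0
time: 1.77
ee_pos: [0.4055, 0.3979, 0.4043]
orientation: [0.701, 0.713, -0.0, -0.0]
contact_force: [0.9, 0.1, 1.2]
finger_gap: 1.0
finger_force: 0.0
time: 2.6
ee_pos: [0.4118, -0.002, 0.4048]
orientation: [0.701, 0.713, 0.0, 0.0]
contact_force: [0.7, -1.3, -0.1]
finger_gap: 0.999
finger_force: 0.0
```

```bash
python3 -m pendant '{"deltas": [[[1,0,0,0,7.16],[1,0,0,0,7.16],[1,0,0,0,7.16],[1,-3.75,1.35,0,0],[1,-3.75,1.35,0,0],[1,-3.75,1.35,0,0],[1,-3.75,1.35,0,0],[1,-3.75,1.35,0,0],[1,0,0,0,0],[1,0,0,0,0]]]}'
python3 - <<'E'
from h import *
p,d,m=grab('wrist'); np.savez('pics/w1.npz',p=p,d=d,mtx=m['mtx'],T=m['cam_to_world']); cv2.imwrite('pics/w1.png',p[:,:,::-1]); s=sense(); print(s['ee_pos'],s['orientation'],m['cam_to_world'])
P=pts(d,m); np.save('pics/P_w1.npy',P)
c=np.array([.4407,-.116]); r=np.hypot(P[...,0]-c[0],P[...,1]-c[1])
q=(r>.065)&(r<.1)&(P[...,2]>.03)&(P[...,2]<.11)&(P[...,1]<c[1]-.03); a=P[q]; print(len(a),a.min(0).round(4),a.max(0).round(4),a.mean(0).round(4))
E
```

```text
time: 3.43
ee_pos: [0.4094, -0.2011, 0.4043]
orientation: [0.823, 0.568, -0.0, -0.0]
contact_force: [0.6, 0.1, -0.6]
finger_gap: 1.001
finger_force: 0.0
[ 0.40944646 -0.19980237  0.40431628] [ 8.22376546e-01  5.68943301e-01 -1.02241769e-04 -5.71924871e-04] [[ 9.34804736e-01  3.44554253e-01  8.61537717e-02  4.33382461e-01]
 [-3.55161509e-01  9.07319078e-01  2.25016430e-01 -1.39438078e-01]
 [-6.38592646e-04 -2.40944928e-01  9.70538579e-01  3.83364656e-01]
 [ 0.00000000e+00  0.00000000e+00  0.00000000e+00  1.00000000e+00]]
384 [ 0.4036 -0.2003  0.0953] [ 0.4249 -0.1745  0.1038] [ 0.4143 -0.1869  0.1012]
```

View pics/w1.png

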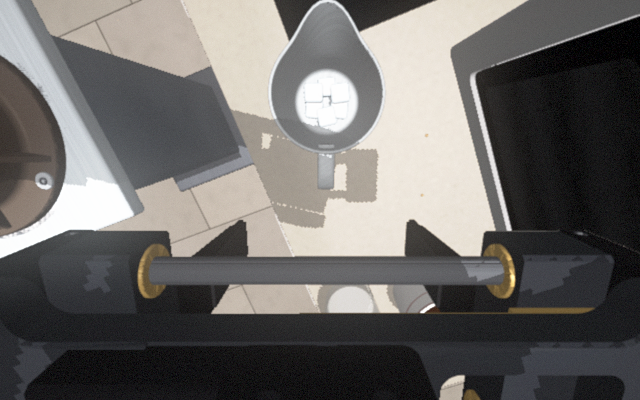

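```bash
python3 -m pendant '{"deltas": [[[0.6,0,0,4,0],[0.5,0,0,4,0],[0.5,0,0,4,0],[0.5,0,0,3,0],[0.5,0,0,2,0],[0.5,0,0,1.1,0],[0.5,0,0,0,0],[0.5,0,0,0,0]]]}' 10; python3 -m pendant '{"deltas": [[[0,0,0,0,0],[0,0,0,0,0],[0,0,0,0,0],[0,0,0,0,0],[0,0,0,0,0],[0,0,0,0,0],[0,0,0,0,0],[0,0,0,0,0]]]}' 10
cat > tilt.py <<'E'
from h import *
from scipy.optimize import least_squares
def tilt(g,psi,verbose=1,cams=('scene','side')):
    """g: tool grasp point (world), psi: heading. fits theta & jug origin in heading plane + lateral"""
    f=np.array([np.cos(psi),np.sin(psi),0]); l=np.array([-f[1],f[0],0]); A=[]
    for n in cams:
        p,d,m=grab(n); P=pts(d,m)[d>0]
        hsv=None
        q=P-g; 
        k=(np.linalg.norm(q,axis=1)<.24)&(P[:,2]>.006)&(P[:,2]<g[2]+.03)
        F,L,Z=q@f,q@l,P[:,2]
        k&=(abs(L)<.056)&~((abs(F)<.045)&(Z>g[2]-.028)) # cut the fingers
        A.append(np.c_[F,L,Z][k])
    A=np.concatenate(A)
    def res(v,full=False):
        th,fo,zo,lo=v; F=A[:,0]-fo; Z=A[:,2]-zo
        x=F*np.cos(th)-Z*np.sin(th); z=F*np.sin(th)+Z*np.cos(th); y=A[:,1]-lo
        r=np.hypot(x,y); c6=np.cos(np.radians(5.45))
        w=np.abs(r-(.0395+.0105*np.clip(z,0,.11)/.11))*c6
        w=np.hypot(w,np.maximum(0,np.maximum(-z,z-.11)))
        bot=np.hypot(np.maximum(0,r-.0395),z)
        # spout and handle tolerance: they are outliers
        e=np.minimum(w,bot); return e
    best=None
    for t0 in np.radians(range(-5,130,15)):
        # pivot guess (-.083,.045)
        px,pz=-.083,.045
        fo=-(px*np.cos(t0)+pz*np.sin(t0)); zo=g[2]-(-px*np.sin(t0)+pz*np.cos(t0))
        s=least_squares(res,[t0,fo,zo,0],loss='cauchy',f_scale=.002)
        if best is None or s.cost<best.cost: best=s
    th,fo,zo,lo=best.x
    lip=np.array([.068,.115]); F=fo+lip[0]*np.cos(th)+lip[1]*np.sin(th); Zl=zo-lip[0]*np.sin(th)+lip[1]*np.cos(th)
    piv=np.array([(-fo)*np.cos(th)-(g[2]-zo)*np.sin(th),(-fo)*np.sin(th)+(g[2]-zo)*np.cos(th)])
    lw=g+f*F+l*lo; 
    print('n',len(A),'cost',round(best.cost/len(A)*1e6,3),'med',np.median(res(best.x)).round(4),'theta',np.degrees(th).round(1),'lat',lo.round(4),'lip world',lw[:2].round(4),Zl.round(4),'origin fwd/z',fo.round(4),zo.round(4),'grasp in jug xz',piv.round(4))
def auto(**k):
    s=sense(); from scipy.spatial.transform import Rotation as R
    M=R.from_quat(s['orientation']).as_matrix(); g=s['ee_pos']+.171*M[:,2]
    print('t',round(s['time'],2),'grasp',g.round(4),'F',s['contact_force'].round(1),'heading',np.degrees(np.arctan2(M[1,0],M[0,0])).round(1),'gap',round(s['finger_gap'],3),'gf',round(s['finger_force'],1))
    tilt(g,np.arctan2(M[1,0],M[0,0]),**k)
if __name__=='__main__': auto()
E
python3 tilt.py
```

```text
time: 4.15
ee_pos: [0.41, -0.1984, 0.2237]
orientation: [0.821, 0.57, -0.0, -0.001]
contact_force: [-0.1, -0.5, 0.2]
finger_gap: 0.521
finger_force: 0.0
time: 4.82
ee_pos: [0.4098, -0.1995, 0.224]
orientation: [0.822, 0.57, 0.0, 0.0]
contact_force: [0.2, -0.4, 6.2]
finger_gap: 0.171
finger_force: 10.0
t 4.82 grasp [ 0.4098 -0.1996  0.053 ] F [ 0.2 -0.4  6.2] heading 69.4 gap 0.171 gf 10.0
n 2844 cost 6.659 med 0.0012 theta 0.3 lat 0.0 lip world [ 0.465  -0.0524] 0.1229 origin fwd/z 0.0886 0.0083 grasp in jug xz [-0.0888  0.0442]
```

```bash
python3 -m pendant '{"deltas": [[[0,0.25,0,-0.52,0],[0,0.25,0,-0.52,0],[0,0.27,0,-0.5,0],[0,0.28,0,-0.5,0],[0,0.34,0,-0.46,0],[0,0.35,0,-0.46,0],[0,0.36,0,-0.46,0],[0,0.36,0,-0.46,0]]]}' 10; python3 tilt.py
```

```text
time: 5.58
ee_pos: [0.4185, -0.176, 0.263]
orientation: [0.822, 0.57, 0.0, -0.0]
contact_force: [0.0, 0.2, -2.9]
finger_gap: 0.167
finger_force: 10.0
t 5.58 grasp [ 0.4185 -0.176   0.092 ] F [ 0.   0.2 -2.9] heading 69.5 gap 0.167 gf 10.0
n 4253 cost 4.272 med 0.0012 theta 21.0 lat 0.0008 lip world [ 0.4765 -0.019 ] 0.102 origin fwd/z 0.0626 0.019 grasp in jug xz [-0.0846  0.0457]
```

```bash
python3 -m pendant '{"deltas": [[[0,0.4,0,-0.41,0],[0,0.41,0,-0.4,0],[0,0.43,0,-0.38,0],[0,0.45,0,-0.37,0],[0,0.47,0,-0.33,0],[0,0.48,0,-0.32,0],[0,0.5,0,-0.3,0],[0,0.5,0,-0.28,0],[0,0.52,0,-0.25,0],[0,0.53,0,-0.23,0]]]}' 10;  python3 tilt.py; python3 -m pendant '{"deltas": [[[0,0.54,0,-0.2,0],[0,0.54,0,-0.2,0],[0,0.55,0,-0.16,0],[0,0.56,0,-0.14,0],[0,0.56,0,-0.11,0],[0,0.57,0,-0.09,0],[0,0.57,0,-0.05,0],[0,0.57,0,-0.03,0],[0,0,0,0,0],[0,0,0,0,0]]]}' 10; python3 tilt.py
```

```text
time: 6.52
ee_pos: [0.435, -0.132, 0.2955]
orientation: [0.822, 0.57, 0.0, 0.0]
contact_force: [-0.2, -0.5, -1.1]
finger_gap: 0.167
finger_force: 10.0
t 6.52 grasp [ 0.435  -0.132   0.1245] F [-0.2 -0.5 -1.1] heading 69.5 gap 0.167 gf 10.0
n 4939 cost 3.293 med 0.0012 theta 44.9 lat 0.0008 lip world [0.4883 0.0124] 0.0633 origin fwd/z 0.0246 0.0298 grasp in jug xz [-0.0843  0.0497]
time: 7.45
ee_pos: [0.4506, -0.0904, 0.3051]
orientation: [0.822, 0.57, 0.0, 0.0]
contact_force: [-0.1, -0.3, 2.1]
finger_gap: 0.168
finger_force: 10.0
t 7.45 grasp [ 0.4507 -0.0904  0.1341] F [-0.1 -0.3  2.1] heading 69.5 gap 0.168 gf 10.0
n 4826 cost 2.042 med 0.0011 theta 63.2 lat 0.0007 lip world [0.4933 0.0253] 0.0248 origin fwd/z -0.0099 0.0337 grasp in jug xz [-0.0852  0.0541]
```

```bash
python3 -m pendant '{"deltas": [[[0,0.55,0,0,0],[0,0.55,0,0,0],[0,0.55,0,0.03,0],[0,0.5,0,0.05,0],[0,0.5,0,0.1,0],[0,0.5,0,0.1,0],[0,0,0,0.1,0],[0,0,0,0.0,0],[0,0,0,0,0],[0,0,0,0,0]]]}' 10; python3 tilt.py
python3 - <<'E'
from h import *
p,d,m=grab('scene'); cv2.imwrite('pics/s1.png',cv2.resize(p[130:340,150:480],None,fx=2.2,fy=2.2)[:,:,::-1])
E
```

```text
time: 8.38
ee_pos: [0.462, -0.0608, 0.3018]
orientation: [0.822, 0.57, 0.001, 0.001]
contact_force: [0.3, 1.5, 10.1]
finger_gap: 0.169
finger_force: 10.0
t 8.38 grasp [ 0.4623 -0.0609  0.1308] F [ 0.3  1.5 10.1] heading 69.5 gap 0.169 gf 10.0
n 4661 cost 2.08 med 0.0011 theta 71.4 lat 0.0006 lip world [0.498  0.0363] 0.0077 origin fwd/z -0.0272 0.0354 grasp in jug xz [-0.0817  0.0562]
```

View pics/s1.png

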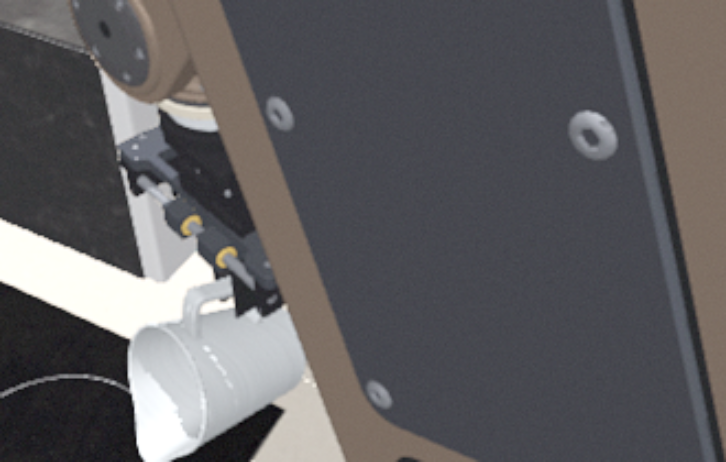

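```bash
python3 -m pendant '{"deltas": [[[0,0.25,0,-0.1,0],[0,0.25,0,0,0],[0,0,0,0,0],[0.22,0,0,0,0],[0.24,0,0,0,0],[0.24,0,0,0,0],[0.24,0,0,0,0],[0.24,0,0,0,0]]]}' 10; python3 tilt.py
```

```text
time: 9.2
ee_pos: [0.4633, -0.0566, 0.3021]
orientation: [0.822, 0.57, -0.0, -0.0]
contact_force: [-0.1, -0.7, -0.1]
finger_gap: 0.241
finger_force: 0.0
t 9.2 grasp [ 0.4632 -0.0565  0.1311] F [-0.1 -0.7 -0.1] heading 69.5 gap 0.241 gf 0.0
n 4701 cost 2.03 med 0.001 theta 71.7 lat -0.0007 lip world [0.5    0.0398] 0.0077 origin fwd/z -0.0274 0.036 grasp in jug xz [-0.0816  0.056 ]
```

```bash
python3 -m pendant '{"deltas": [[[0.24,-0.55,0,0.4,0],[0.24,-0.55,0,0.4,0],[0.24,-0.55,0,0.5,0],[0.24,-0.53,0,0.5,0],[0.24,0,0,0.5,0],[0.24,0,0,0,0],[0.24,0,0,0,0]]]}' 10; python3 tilt.py
```

```text
time: 9.88
ee_pos: [0.4556, -0.0771, 0.2788]
orientation: [0.822, 0.57, -0.0, -0.0]
contact_force: [-0.6, -0.2, 0.3]
finger_gap: 0.241
finger_force: 0.0
t 9.88 grasp [ 0.4555 -0.077   0.1078] F [-0.6 -0.2  0.3] heading 69.4 gap 0.241 gf 0.0
n 4157 cost 2.21 med 0.0011 theta 71.3 lat -0.0006 lip world [0.5001 0.0401] 0.0079 origin fwd/z -0.0053 0.0355 grasp in jug xz [-0.0668  0.0282]
```

```bash
python3 -m pendant '{"deltas": [[[0,0,0,0,0],[0,0,0,0,0],[0,0,0,0,0],[0,0,0,0,0],[0,0,0,0,0],[0,0,0,0,0],[0,0,0,-0.5,0],[0,0,0,-0.5,0],[0,0,0,-0.5,0],[0,0,0,-0.5,0]]]}' 60; python3 tilt.py; python3 -m pendant '{"deltas": [[[0,0,0,-1,0],[0,0,0,-1.5,0],[0,0,0,-2,0],[0,0,0,-2,0],[0,0,0,-1.5,0],[0,0,0,-1,0],[0,0,0,0,0]]]}' 60; python3 tilt.py
```

```text
time: 10.82
ee_pos: [0.4556, -0.077, 0.2998]
orientation: [0.822, 0.57, 0.0, -0.0]
contact_force: [0.2, 0.5, -4.2]
finger_gap: 0.166
finger_force: 60.0
t 10.82 grasp [ 0.4556 -0.0769  0.1288] F [ 0.2  0.5 -4.2] heading 69.5 gap 0.166 gf 60.0
n 4461 cost 2.244 med 0.0011 theta 71.2 lat 0.0005 lip world [0.4994 0.0414] 0.0288 origin fwd/z -0.0046 0.0561 grasp in jug xz [-0.0673  0.0277]
time: 11.5
ee_pos: [0.4556, -0.077, 0.3909]
orientation: [0.822, 0.57, 0.001, 0.001]
contact_force: [0.4, -0.8, -2.6]
finger_gap: 0.165
finger_force: 60.0
t 11.5 grasp [ 0.4562 -0.0771  0.2199] F [ 0.4 -0.8 -2.6] heading 69.5 gap 0.165 gf 60.0
n 5833 cost 1.703 med 0.0011 theta 71.2 lat 0.0005 lip world [0.4994 0.0398] 0.1191 origin fwd/z -0.0061 0.1465 grasp in jug xz [-0.0676  0.0294]
```

```bash
python3 -m pendant '{"deltas": [[[0,-1,0,-1,0],[0,-2,-0.3,-1,0],[0,-3,-0.4,-1,0],[0,-4,-0.5,-1,0],[0,-4,-0.5,0,0],[0,-4,-0.5,0,0],[0,-4,-0.5,0,0],[0,-4,-0.5,0,0],[0,-3,-0.4,0,0],[0,-2.5,-0.3,0,0]]]}' 60; python3 -m pendant '{"deltas": [[[0,-1.5,0,0,1],[0,-0.7,0,0,3],[0,-0.3,0,0,5],[0,0,0,0,6],[0,0,0,0,6],[0,0,0,0,6],[0,0,0,0,6],[0,0,0,0,6],[0,0,0,0,6],[0,0,0,0,6]]]}' 60; python3 -m pendant '{"deltas": [[[0,0,0,0,6],[0,0,0,0,5],[0,0,0,0,4],[0,0,0,0,2.5],[0,0,0,0,1],[0,0,0,0,0],[0,0,0,0,0]]]}' 60; python3 tilt.py
```

```text
time: 12.43
ee_pos: [0.3071, -0.3603, 0.428]
orientation: [0.822, 0.569, -0.0, -0.001]
contact_force: [1.1, -0.4, -3.4]
finger_gap: 0.166
finger_force: 60.0
time: 13.27
ee_pos: [0.2995, -0.3816, 0.4279]
orientation: [0.987, 0.158, -0.0, -0.001]
contact_force: [0.3, -0.2, -3.4]
finger_gap: 0.168
finger_force: 60.0
time: 13.85
ee_pos: [0.2995, -0.3816, 0.4286]
orientation: [1.0, 0.0, -0.0, -0.001]
contact_force: [-0.2, -0.2, -3.7]
finger_gap: 0.164
finger_force: 60.0
t 13.85 grasp [ 0.2994 -0.3814  0.2576] F [-0.2 -0.2 -3.7] heading 0.0 gap 0.164 gf 60.0
n 3273 cost 7.765 med 0.0056 theta 71.8 lat -0.0005 lip world [ 0.425  -0.3818] 0.1575 origin fwd/z -0.0049 0.1861 grasp in jug xz [-0.0663  0.027 ]
```

```bash
sed -i 's/verbose=1/zmin=.105/; s/P\[:,2\]>.006/P[:,2]>zmin/' tilt.py; sed -i "s/: auto()/: import sys; auto(zmin=float((sys.argv+['.105'])[1]))/" tilt.py; for f in 40 ; do python3 -m pendant '{"deltas": [[[0,0,0,0,0],[0,0,0,0,0]]]}' 40 | head -1; python3 tilt.py; done; python3 -m pendant '{"deltas": [[[0,0,0,0,0],[0,0,0,0,0]]]}' 25 | head -1; python3 tilt.py;  python3 -m pendant '{"deltas": [[[0,0,0,0,0],[0,0,0,0,0]]]}' 18|head -1; python3 tilt.py
```

```text
time: 14.12
t 14.12 grasp [ 0.2995 -0.3815  0.2581] F [-0.3 -0.7 -3.5] heading -0.0 gap 0.163 gf 40.0
n 1791 cost 1.31 med 0.0011 theta 71.6 lat -0.0004 lip world [ 0.4252 -0.3819] 0.1587 origin fwd/z -0.0048 0.187 grasp in jug xz [-0.066  0.027]
time: 14.38
t 14.38 grasp [ 0.2995 -0.3815  0.2582] F [ 0.1  0.2 -3.7] heading -0.0 gap 0.169 gf 25.0
n 1787 cost 1.303 med 0.0011 theta 71.7 lat -0.0003 lip world [ 0.4251 -0.3819] 0.1586 origin fwd/z -0.0049 0.1871 grasp in jug xz [-0.066  0.027]
time: 14.65
t 14.65 grasp [ 0.2995 -0.3815  0.2582] F [-0.2  0.1 -3.5] heading -0.0 gap 0.166 gf 18.0
n 1795 cost 1.341 med 0.0011 theta 71.7 lat -0.0004 lip world [ 0.4253 -0.382 ] 0.1586 origin fwd/z -0.0047 0.1871 grasp in jug xz [-0.066   0.0268]
```

```bash
python3 -m pendant '{"deltas": [[[0,0,0,0,0],[0,0,0,0,0]]]}' 13 | head -1; python3 tilt.py; python3 -m pendant '{"deltas": [[[0,0,0,0,0],[0,0,0,0,0]]]}' 10 | head -1; python3 tilt.py
```

```text
time: 14.92
t 14.92 grasp [ 0.2995 -0.3815  0.2582] F [-0.6  0.1 -3.3] heading -0.0 gap 0.167 gf 13.0
n 1790 cost 1.286 med 0.0011 theta 71.7 lat -0.0003 lip world [ 0.4249 -0.382 ] 0.1584 origin fwd/z -0.0052 0.1869 grasp in jug xz [-0.0661  0.0273]
time: 15.18
t 15.18 grasp [ 0.2995 -0.3816  0.2582] F [-0.8  0.3 -3.6] heading -0.0 gap 0.168 gf 10.0
n 1798 cost 1.304 med 0.0011 theta 71.8 lat -0.0004 lip world [ 0.4251 -0.3821] 0.1584 origin fwd/z -0.0049 0.187 grasp in jug xz [-0.0661  0.0269]
```

```bash
python3 -m pendant '{"deltas": [[[0,0,0,0,0],[0,0,0,0,0]]]}' 8 | head -1; python3 tilt.py; python3 -m pendant '{"deltas": [[[0,0,0,0,0]]]}' 6.5 | head -1; python3 -m pendant '{"deltas": [[[0,0,0,0,0]]]}' 15 | head -1; python3 tilt.py
```

```text
time: 15.45
t 15.45 grasp [ 0.2995 -0.3815  0.2582] F [ 0.6 -0.4 -4.1] heading -0.0 gap 0.167 gf 8.0
n 1792 cost 1.333 med 0.0011 theta 71.8 lat -0.0003 lip world [ 0.425 -0.382] 0.1584 origin fwd/z -0.005 0.187 grasp in jug xz [-0.066  0.027]
time: 15.63
time: 15.72
t 15.72 grasp [ 0.2995 -0.3815  0.2582] F [-0.4 -0.8 -2.9] heading -0.0 gap 0.167 gf 15.0
n 1797 cost 1.294 med 0.0011 theta 72.4 lat -0.0005 lip world [ 0.4241 -0.3821] 0.1571 origin fwd/z -0.0055 0.1871 grasp in jug xz [-0.0661  0.0268]
```

```bash
python3 -m pendant '{"deltas": [[[0,0,0,0,0],[0,0,0,0,0]]]}' 5.5 | head -1; python3 -m pendant '{"deltas": [[[0,0,0,0,0]]]}' 15 | head -1; python3 tilt.py;  python3 -m pendant '{"deltas": [[[0,0,0,0,0],[0,0,0,0,0]]]}' 4.5 | head -1; python3 -m pendant '{"deltas": [[[0,0,0,0,0]]]}' 15 | head -1; python3 tilt.py
```

```text
time: 15.98
time: 16.07
t 16.07 grasp [ 0.2995 -0.3815  0.2582] F [ 0.5  0.5 -3.3] heading -0.0 gap 0.172 gf 15.0
n 1867 cost 1.259 med 0.0011 theta 77.8 lat -0.0004 lip world [ 0.4124 -0.382 ] 0.1449 origin fwd/z -0.0138 0.1871 grasp in jug xz [-0.0666  0.0285]
time: 16.33
time: 16.42
t 16.42 grasp [ 0.2995 -0.3815  0.2582] F [-0.1  0.5 -3. ] heading -0.0 gap 0.165 gf 15.0
n 1928 cost 1.255 med 0.0011 theta 83.3 lat -0.0004 lip world [ 0.4004 -0.382 ] 0.1335 origin fwd/z -0.0212 0.1875 grasp in jug xz [-0.0677  0.0294]
```

```bash
python3 -m pendant '{"deltas": [[[0,-0.3,0,0.3,0],[0,-0.5,0,0.4,0],[0,-0.5,0,0.3,0],[0,-0.2,0,0,0],[0,0,0,0,0]]]}' 20 | head -1; python3 -m pendant '{"deltas": [[[0,0,0,0,0],[0,0,0,0,0]]]}' 4 | head -1; python3 -m pendant '{"deltas": [[[0,0,0,0,0]]]}' 15 | head -1; python3 tilt.py
```

```text
time: 16.93
time: 17.1
time: 17.18
t 17.18 grasp [ 0.2846 -0.3816  0.2483] F [ 0.2 -1.  -3.7] heading -0.0 gap 0.168 gf 15.0
n 1985 cost 1.182 med 0.0012 theta 84.6 lat -0.0005 lip world [ 0.3831 -0.3822] 0.1213 origin fwd/z -0.0224 0.1781 grasp in jug xz [-0.0678  0.0289]
```

```bash
python3 -m pendant '{"deltas": [[[0,0,0,0,0],[0,0,0,0,0]]]}' 3.5 | head -1; python3 -m pendant '{"deltas": [[[0,0,0,0,0]]]}' 15 | head -1; python3 tilt.py;  python3 -m pendant '{"deltas": [[[0,0,0,0,0],[0,0,0,0,0]]]}' 3 | head -1; python3 -m pendant '{"deltas": [[[0,0,0,0,0]]]}' 15 | head -1; python3 tilt.py
```

```text
time: 17.45
time: 17.53
t 17.53 grasp [ 0.2845 -0.3815  0.2482] F [-0.4  0.3 -3.1] heading -0.0 gap 0.166 gf 15.0
n 2015 cost 1.141 med 0.0011 theta 87.1 lat -0.0004 lip world [ 0.3761 -0.382 ] 0.116 origin fwd/z -0.0267 0.1781 grasp in jug xz [-0.0686  0.0302]
time: 17.8
time: 17.88
t 17.88 grasp [ 0.2845 -0.3815  0.2482] F [ 0.2  0.6 -3.3] heading -0.0 gap 0.167 gf 15.0
n 2038 cost 1.154 med 0.0011 theta 90.2 lat -0.0004 lip world [ 0.3691 -0.382 ] 0.1105 origin fwd/z -0.0301 0.179 grasp in jug xz [-0.0693  0.0299]
```

```bash
python3 -m pendant '{"deltas": [[[0,0,0,0,0],[0,0,0,0,0],[0,0,0,0,0],[0,0,0,0,0]]]}' 3 | head -1; python3 tilt.py
python3 - <<'E'
from h import *
a,_,_=grab('scene'); b,_,_=grab('side'); 
A=cv2.resize(a[100:300,290:490],(400,400)); B=cv2.resize(b[110:290,210:390],(400,400)); cv2.imwrite('pics/s2.png',np.hstack([A,B])[:,:,::-1])
E
```

```text
time: 18.32
t 18.32 grasp [ 0.2845 -0.3815  0.2482] F [-0.2  0.3 -2.7] heading -0.0 gap 0.167 gf 3.0
n 2051 cost 1.138 med 0.0011 theta 90.9 lat -0.0004 lip world [ 0.3668 -0.382 ] 0.1091 origin fwd/z -0.0316 0.1789 grasp in jug xz [-0.0698  0.0305]
```

View pics/s2.png

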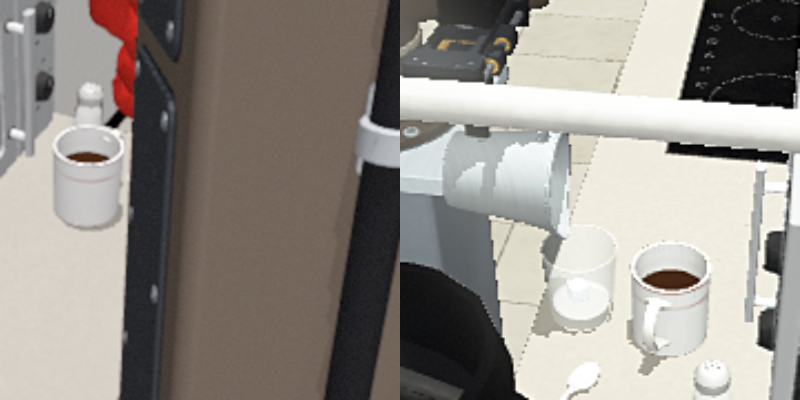

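```bash
python3 -m pendant '{"deltas": [[[0,0.7,0,0,0],[0,-0.7,0,0,0],[0,0.7,0,0,0],[0,-0.7,0,0,0],[0,0.7,0,0,0],[0,-0.7,0,0,0]]]}' 3.5 | head -1; python3 -m pendant '{"deltas": [[[0,0,0,0,0]]]}' 15 | head -1; python3 tilt.py
```

```text
time: 19.02
time: 19.1
t 19.1 grasp [ 0.284  -0.3814  0.2481] F [ 0.1  0.4 -2.7] heading -0.0 gap 0.167 gf 15.0
n 2132 cost 1.077 med 0.001 theta 99.0 lat -0.0004 lip world [ 0.3455 -0.3818] 0.0954 origin fwd/z -0.0415 0.1805 grasp in jug xz [-0.0732  0.0304]
```

```bash
python3 -m pendant '{"deltas": [[[0,0.3,0,-0.4,0],[0,0.7,0,-0.4,0],[0,0.8,0,-0.2,0],[0,0.7,0,0,0],[0,0,0,0,0]]]}' 25 | head -1; python3 tilt.py
python3 - <<'E'
from h import *
b,d,m=grab('side'); B=cv2.resize(b[140:280,240:380],(560,560)); cv2.imwrite('pics/s3.png',B[:,:,::-1])
E
```

```text
time: 19.62
t 19.62 grasp [ 0.311  -0.3816  0.2583] F [-0.6  0.4 -2.1] heading 0.0 gap 0.164 gf 25.0
n 2120 cost 0.973 med 0.001 theta 99.1 lat -0.0001 lip world [ 0.3713 -0.3817] 0.1053 origin fwd/z -0.0425 0.1906 grasp in jug xz [-0.0736  0.0313]
```

View pics/s3.png

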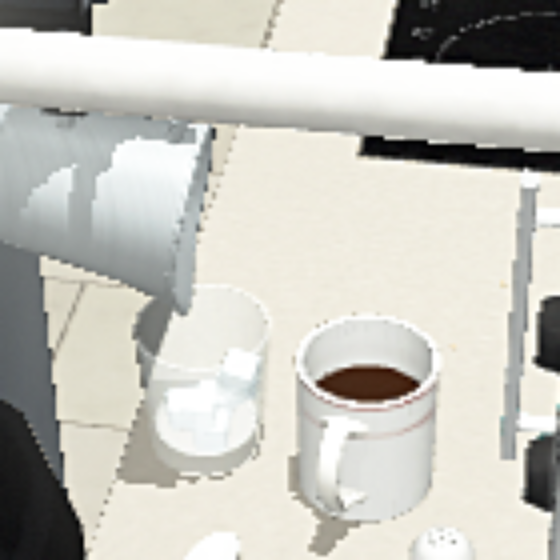

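```bash
python3 -m pendant '{"deltas": [[[0,0.9,0,0,0],[0,-0.7,0,0,0],[0,0.9,0,0,0],[0,-0.7,0,0,0],[0,0.9,0,0,0],[0,-0.7,0,0,0],[0,0.9,0,0,0],[0,-0.7,0,0,0]]]}' 3.5 | head -1; python3 -m pendant '{"deltas": [[[0,0,0,0,0]]]}' 15 | head -1; python3 tilt.py
python3 - <<'E'
from h import *
b,d,m=grab('side'); B=cv2.resize(b[140:280,240:380],(560,560)); cv2.imwrite('pics/s4.png',B[:,:,::-1])
E
```

```text
time: 20.43
time: 20.52
t 20.52 grasp [ 0.317  -0.3814  0.2581] F [-0.9 -0.3 -2.5] heading -0.0 gap 0.171 gf 15.0
n 2127 cost 0.946 med 0.001 theta 98.9 lat -0.0003 lip world [ 0.378  -0.3817] 0.1008 origin fwd/z -0.0421 0.1858 grasp in jug xz [-0.0779  0.0304]
```

View pics/s4.png

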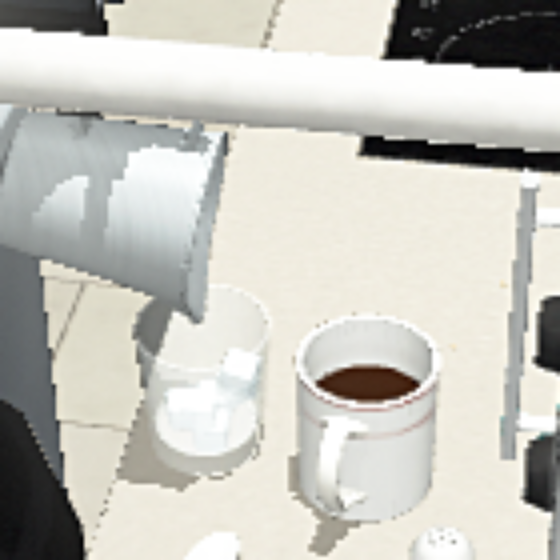

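Run:
```python
from h import *
F=[]
for i in range(20):
    b,d,m=grab('side'); F.append(sense()['contact_force'])
F=np.array(F); print(F.mean(0),F.std(0)/20**.5)
P=pts(d,m); q=(np.hypot(P[...,0]-.3765,P[...,1]+.381)<.033)&(P[...,2]>.012)&(P[...,2]<.09)
a=P[q]; print(len(a)); print(np.histogram(a[:,2],bins=np.arange(.01,.1,.01)))
B=cv2.resize(b[195:265,265:325],None,fx=9,fy=8,interpolation=cv2.INTER_CUBIC); cv2.imwrite('pics/s5.png',B[:,:,::-1])
```

```text
[-0.09514845  0.02276119 -2.63410825] [0.11644249 0.10462757 0.09737434]
44
(array([11,  4,  5,  7,  1,  6, 10,  0]), array([0.01, 0.02, 0.03, 0.04, 0.05, 0.06, 0.07, 0.08, 0.09]))
```

View pics/s5.png

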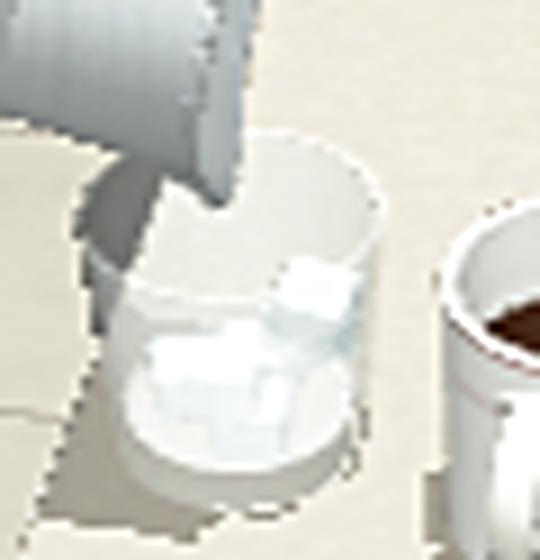

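```bash
python3 -m pendant '{"deltas": [[[0,0,0,-0.5,0],[0,0,0,-0.5,0],[0,-0.3,-0.3,0,3],[0,0,-0.64,0,6],[0,0,-0.64,0,6],[0,0,-0.64,0,6],[0,0,-0.64,0,6],[0,0,-0.64,0,6],[0,0,-0.64,0,6],[0,0,-0.64,0,6]]]}' 40 | head -1;  python3 -m pendant '{"deltas": [[[0,0,-0.64,0,6],[0,0,-0.64,0,6],[0,0,-0.64,0,6],[0,0,-0.32,0,3],[0,0,0,0,0],[0,0,0,0,0]]]}' 40 | head -4; python3 tilt.py
python3 - <<'E'
from h import *
b,d,m=grab('side'); B=cv2.resize(b[130:280,240:390],(600,600),interpolation=cv2.INTER_CUBIC); cv2.imwrite('pics/s6.png',B[:,:,::-1])
E
```

```text
time: 22.5
time: 23.0
ee_pos: [0.348, -0.3242, 0.4396]
orientation: [0.839, -0.544, 0.0, 0.0]
contact_force: [-0.3, 0.5, -2.2]
t 23.0 grasp [ 0.348  -0.3242  0.2686] F [-0.3  0.5 -2.2] heading -65.9 gap 0.165 gf 40.0
n 1626 cost 1.712 med 0.0014 theta 100.8 lat -0.0014 lip world [ 0.3721 -0.3814] 0.1101 origin fwd/z -0.0382 0.1985 grasp in jug xz [-0.076   0.0244]
```

View pics/s6.png

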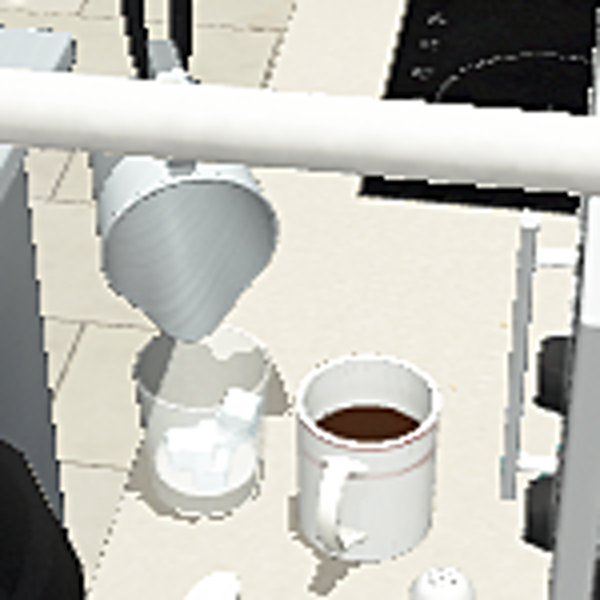

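Run:
```python
from h import *
b,d,m=grab('side'); P=pts(d,m)
s=sense(); g=s['ee_pos']-np.array([0,0,.171]); psi=np.radians(-65.9); th=np.radians(100.5)
f=np.array([np.cos(psi),np.sin(psi),0]); l=np.array([-f[1],f[0],0]); q=P-g
F=q@f+.0382; L=q@l+.0014; Z=P[...,2]-.1985
x=F*np.cos(th)-Z*np.sin(th); z=F*np.sin(th)+Z*np.cos(th); r=np.hypot(x,L); R=.0395+.0105*z/.11
k=(d>0)&(z>-.005)&(z<.112)&(r<R+.004)&(P[...,2]>.105)
# interior: exclude near points (outer wall not visible from front); print z hist and depth-from-wall
gap=(R-r)[k]; print(k.sum()); 
for a in np.arange(0,.11,.01):
    t=(z[k]>=a)&(z[k]<a+.01); 
    if t.sum(): print(round(a,2),t.sum(),'gap max',gap[t].max().round(4),'x',x[k][t].min().round(3),x[k][t].max().round(3),'bright',b[k][t].mean().round(0),b[k][t].max())
T=(np.hypot(P[...,0]-.3765,P[...,1]+.381)<.06)&(P[...,2]>.015)&(P[...,2]<.095); a=P[T]
from scipy.optimize import least_squares
e=lambda c:np.hypot(a[:,0]-c[0],a[:,1]-c[1])-(.034+.0065*a[:,2]/.091)
print('tumbler',least_squares(e,[.3765,-.381],loss='soft_l1',f_scale=.002).x.round(4))
```

```text
1320
0.0 1 gap max 0.0033 x -0.028 -0.028 bright 175.0 179
0.01 12 gap max 0.0015 x 0.037 0.044 bright 165.0 196
0.02 65 gap max 0.0031 x -0.006 0.045 bright 174.0 197
0.03 82 gap max 0.0036 x -0.012 0.046 bright 175.0 200
0.04 114 gap max 0.0039 x -0.023 0.047 bright 171.0 204
0.05 145 gap max 0.0034 x -0.029 0.049 bright 167.0 201
0.06 145 gap max 0.003 x -0.037 0.049 bright 167.0 251
0.07 156 gap max 0.0037 x -0.044 0.05 bright 179.0 255
0.08 188 gap max 0.0032 x -0.048 0.052 bright 179.0 255
0.09 205 gap max 0.0046 x -0.052 0.049 bright 184.0 255
0.1 202 gap max 0.0033 x -0.053 0.047 bright 172.0 255
tumbler [ 0.3763 -0.3812]
```

```bash
python3 -m pendant '{"deltas": [[[0,0,0,-1,0],[0,-1,-1,-1.2,0],[0,-2,-2.2,0,0],[0,-2.8,-3,0,0],[0,-2.8,-3,0,0],[0,-2.8,-3,0,0],[0,-2.8,-3,0,0],[0,-2.8,-3,0,0],[0,-2.5,-2.8,0,0],[0,-2,-2.2,0,0]]]}' 50 | head -2;  python3 -m pendant '{"deltas": [[[0,-1.2,-1.3,0,-2],[0,0,0,0,-5],[0,0,0,0,-7],[0,0,0,0,-7],[0,0,0,0,-7],[0,0,0,0,-7],[0,0,0,0,-7],[0,0,0,0,-7],[0,0,0,0,-7],[0,0,0,0,-7]]]}' 50 | head -2;  python3 -m pendant '{"deltas": [[[0,0,0,0,-7],[0,0,0,0,-7],[0,0,0,0,-7],[0,0,0,0,-7],[0,0,0,0,-7],[0,0,0,0,-7],[0,0,0,0,-7],[0,0,0,0,-7],[0,0,0,0,-7],[0,0,0,0,-7]]]}' 50 | head -4; python3 -m pendant '{"deltas": [[[0,0,0,0,-2.4],[0,0,0,0,0],[0,0,0,0,0]]]}' 50 | head -4; python3 tilt.py .006
```

```text
time: 24.03
ee_pos: [0.4732, -0.0312, 0.4614]
time: 24.87
ee_pos: [0.4796, -0.0174, 0.4612]
time: 25.7
ee_pos: [0.4796, -0.0175, 0.4612]
orientation: [0.832, 0.554, 0.0, -0.0]
contact_force: [-0.1, -0.0, -2.9]
time: 25.95
ee_pos: [0.4796, -0.0174, 0.4612]
orientation: [0.823, 0.568, 0.0, -0.0]
contact_force: [0.1, 0.4, -2.4]
t 25.95 grasp [ 0.4797 -0.0174  0.2902] F [ 0.1  0.4 -2.4] heading 69.3 gap 0.162 gf 50.0
n 6834 cost 1.331 med 0.0008 theta 98.7 lat -0.0003 lip world [0.5016 0.0397] 0.1323 origin fwd/z -0.0423 0.2168 grasp in jug xz [-0.079   0.0307]
```

```bash
python3 -m pendant '{"deltas": [[[0,0,0,2,0],[0,0,0,3,0],[0,0,0,3,0],[0,0,0,2.5,0],[0,0,0,1.5,0],[0,0,0,0.6,0],[0,0,0,0,0]]]}' 50 | head -4; python3 -m pendant '{"deltas": [[[0,0,0,0.4,0],[0,0,0,0.3,0],[0,-0.5,0,0.3,0],[0,-0.5,0,0.25,0],[0,-0.65,0,0.35,0],[0,-0.65,0,0.35,0],[0,-0.62,0,0.4,0],[0,-0.62,0,0.4,0],[0,0,0,0,0]]]}' 8; python3 tilt.py .006
```

```text
time: 26.63
ee_pos: [0.4801, -0.0177, 0.3353]
orientation: [0.823, 0.569, -0.0, 0.0]
contact_force: [-1.4, -1.9, 3.0]
time: 27.38
ee_pos: [0.4668, -0.0513, 0.3069]
orientation: [0.823, 0.569, -0.0, -0.0]
contact_force: [-0.6, 0.1, -2.0]
finger_gap: 0.167
finger_force: 8.0
t 27.38 grasp [ 0.4666 -0.0512  0.1359] F [-0.6  0.1 -2. ] heading 69.3 gap 0.167 gf 8.0
n 4696 cost 2.472 med 0.0011 theta 81.5 lat 0.0003 lip world [0.5011 0.0407] 0.0078 origin fwd/z -0.0256 0.058 grasp in jug xz [-0.0732  0.0368]
```

```bash
python3 -m pendant '{"deltas": [[[0,-0.5,0,0.45,0],[0,-0.5,0,0.45,0],[0,-0.5,0,0.5,0],[0,-0.5,0,0.5,0],[0,0,0,0.1,0],[0,0,0,0,0]]]}' 8; python3 tilt.py .006
```

```text
time: 27.98
ee_pos: [0.4601, -0.0697, 0.2874]
orientation: [0.823, 0.569, -0.0, -0.0]
contact_force: [0.0, -1.6, -0.4]
finger_gap: 0.169
finger_force: 8.0
t 27.98 grasp [ 0.46   -0.0697  0.1164] F [ 0.  -1.6 -0.4] heading 69.3 gap 0.169 gf 8.0
n 4412 cost 2.369 med 0.0012 theta 71.4 lat 0.0004 lip world [0.5014 0.041 ] 0.0079 origin fwd/z -0.0125 0.0356 grasp in jug xz [-0.0725  0.0376]
```

```bash
python3 -m pendant '{"deltas": [[[0.24,0,0,0,0],[0.24,0,0,0,0],[0.24,0.2,0,-0.4,0],[0.24,0.4,0,-0.5,0],[0.24,0.6,0,-0.5,0],[0.24,0.57,0,-0.4,0],[0.24,0,0,0,0],[0,0,0,0,0],[0,0,0,0,0],[0,0,0,0,0]]]}' 10; python3 -m pendant '{"deltas": [[[0,0,0,0,0],[0,0,0,0,0]]]}' 10 |tail -2; python3 tilt.py .006
```

```text
time: 28.92
ee_pos: [0.4664, -0.0526, 0.3057]
orientation: [0.822, 0.569, 0.0, -0.0]
contact_force: [0.3, 0.2, 3.2]
finger_gap: 0.165
finger_force: 10.0
finger_gap: 0.165
finger_force: 10.0
t 29.08 grasp [ 0.4664 -0.0526  0.1347] F [0.3 0.5 3. ] heading 69.3 gap 0.165 gf 10.0
n 4762 cost 2.019 med 0.0011 theta 71.4 lat 0.0003 lip world [0.5013 0.0408] 0.0079 origin fwd/z -0.0309 0.0357 grasp in jug xz [-0.084   0.0608]
```

Now the reverse arc about the foot edge.

```bash
python3 -m pendant '{"deltas": [[[0,-0.6,0,0,0],[0,-0.7,0,0,0],[0,-0.7,0,0,0],[0,-0.73,0,0,0],[0,-0.78,0,0.12,0],[0,-0.78,0,0.13,0],[0,-0.78,0,0.13,0],[0,-0.75,0,0.25,0],[0,-0.75,0,0.26,0],[0,-0.75,0,0.27,0]]]}' 8 | head -4; python3 tilt.py .006; python3 -m pendant '{"deltas": [[[0,-0.7,0,0.38,0],[0,-0.7,0,0.39,0],[0,-0.7,0,0.4,0],[0,-0.62,0,0.5,0],[0,-0.62,0,0.5,0],[0,-0.62,0,0.51,0],[0,0,0,0,0]]]}' 8 | head -4; python3 tilt.py .006
```

```text
time: 30.02
ee_pos: [0.4403, -0.1218, 0.2937]
orientation: [0.822, 0.569, -0.0, -0.0]
contact_force: [0.1, 0.4, 0.8]
t 30.02 grasp [ 0.4402 -0.1218  0.1227] F [0.1 0.4 0.8] heading 69.3 gap 0.166 gf 8.0
n 4714 cost 2.335 med 0.001 theta 41.3 lat 0.0007 lip world [0.4936 0.0219] 0.0699 origin fwd/z 0.0263 0.0283 grasp in jug xz [-0.082   0.0536]
time: 30.7
ee_pos: [0.4262, -0.159, 0.2662]
orientation: [0.823, 0.569, -0.0, -0.001]
contact_force: [-0.3, 0.2, -2.1]
t 30.7 grasp [ 0.426  -0.1589  0.0952] F [-0.3  0.2 -2.1] heading 69.3 gap 0.169 gf 8.0
n 4481 cost 3.712 med 0.0012 theta 21.0 lat 0.0007 lip world [ 0.4829 -0.0064] 0.1001 origin fwd/z 0.0581 0.0171 grasp in jug xz [-0.0822  0.0522]
```

```bash
python3 -m pendant '{"deltas": [[[0,-0.48,0,0.5,0],[0,-0.46,0,0.52,0],[0,-0.42,0,0.56,0],[0,-0.38,0,0.58,0],[0,-0.34,0,0.6,0],[0,-0.3,0,0.55,0],[0,0,0,0,0]]]}' 8 | head -4; python3 tilt.py .006
```

```text
time: 31.38
ee_pos: [0.418, -0.1808, 0.233]
orientation: [0.823, 0.569, -0.0, -0.001]
contact_force: [0.8, -0.7, -2.5]
t 31.38 grasp [ 0.4178 -0.1806  0.062 ] F [ 0.8 -0.7 -2.5] heading 69.3 gap 0.169 gf 8.0
n 3139 cost 5.303 med 0.001 theta 2.7 lat 0.0006 lip world [ 0.4715 -0.0366] 0.1213 origin fwd/z 0.0805 0.0096 grasp in jug xz [-0.0828  0.0486]
```

```bash
python3 -m pendant '{"deltas": [[[0,-0.1,0,0.25,0],[0,0,0,0.2,0],[0,0,0,0,0],[0.2,0,0,0,0],[0.4,0,0,0,0],[0.5,0,0,0,0],[0.5,0,0,0,0],[0.5,0,0,-1,0],[0.5,0,0,-2,0]]]}' 8; python3 tilt.py .006;  python3 -m pendant '{"deltas": [[[0.5,0,0,-4,0],[0.5,0,0,-4,0],[0.5,0,0,-4,0],[0.5,0,0,-4,0],[0.5,-3,0,-3,0],[0.5,-4,0,0,0],[0.5,-4,0,0,0],[0.5,-4,0,0,0],[0.5,-4,0,0,0],[0.5,-3,0,0,0]]]}' 8
```

```text
time: 32.23
ee_pos: [0.4177, -0.1811, 0.2587]
orientation: [0.822, 0.569, -0.001, -0.002]
contact_force: [-0.8, -1.1, -0.3]
finger_gap: 0.474
finger_force: 0.0
t 32.23 grasp [ 0.4172 -0.1808  0.0877] F [-0.8 -1.1 -0.3] heading 69.4 gap 0.474 gf 0.0
n 4111 cost 4.235 med 0.001 theta 1.2 lat -0.0002 lip world [ 0.4708 -0.039 ] 0.1224 origin fwd/z 0.0813 0.0088 grasp in jug xz [-0.0829  0.0772]
time: 33.17
ee_pos: [0.3392, -0.3891, 0.4485]
orientation: [0.823, 0.569, -0.0, 0.0]
contact_force: [0.6, 1.2, -0.6]
finger_gap: 0.5
finger_force: 0.0
```

```bash
python3 -m pendant '{"deltas": [[[0.5,-3,0,0,0],[0.5,-3,0,0,0],[0.5,-1.5,0,0,0],[0.5,0,0,0,0],[0.5,0,0,0,0]]]}' 8 |head -2;  python3 - <<'E'
from h import *
p,d,m=grab('wrist'); K=np.array(m['mtx']); T=np.array(m['cam_to_world'])
def pix(P):
    c=T[:3,:3].T@(np.array(P)-T[:3,3]); return K[0,0]*c[0]/-c[2]+K[0,2], K[1,1]*-c[1]/-c[2]+K[1,2]
u,v=pix([.3765,-.381,.04]); print(u,v)
u,v=int(u),int(v); A=p[max(0,v-70):v+70,max(0,u-80):u+80]; cv2.imwrite('pics/w2.png',cv2.resize(A,None,fx=4,fy=4,interpolation=cv2.INTER_CUBIC)[:,:,::-1])
for n in ('side','scene'):
    b,d,m=grab(n); P=pts(d,m)
    from scipy.optimize import least_squares
    for nm,c,r0,r1,H,R in (('tumbler',(.3765,-.381),.034,.0405,.091,.055),('mug',(.477,-.40),.041,.041,.094,.044),('salt',(.536,-.54),.022,.022,.09,.03),('jug',(.4464,-.1036),.0395,.05,.11,.056)):
        a=P[(np.hypot(P[...,0]-c[0],P[...,1]-c[1])<R)&(P[...,2]>.015)&(P[...,2]<H-.008)]
        if len(a)<50: print(n,nm,len(a)); continue
        # axis fit with tilt
        e=lambda q:np.hypot(a[:,0]-q[0]-q[2]*a[:,2],a[:,1]-q[1]-q[3]*a[:,2])-(r0+(r1-r0)*a[:,2]/H)
        s=least_squares(e,[*c,0,0],loss='soft_l1',f_scale=.002); print(n,nm,len(a),s.x.round(3))
    # loose small things on the worktop
    x,y,h=P[...,0],P[...,1],P[...,2]
    k=(d>0)&(h>.008)&(h<.03)&(x>.3)&(x<.54)&(y>-.6)&(y<.1)
    for c in ((.3765,-.381,.05),(.477,-.41,.07),(.536,-.54,.035),(.4464,-.1036,.06)): k&=np.hypot(x-c[0],y-c[1])>c[2]
    print(n,'loose',k.sum(), P[k].mean(0).round(3) if k.sum() else '')
E
```

```text
time: 33.58
ee_pos: [0.3139, -0.4569, 0.4483]
351.41193608697523 100.11165376210927
side tumbler 1043 [ 0.376 -0.38   0.002 -0.024]
side mug 1145 [ 0.476 -0.398  0.009 -0.051]
side salt 366 [ 0.537 -0.531 -0.041  0.115]
side jug 523 [ 0.441 -0.106  0.088  0.046]
side loose 70 [ 0.414 -0.395  0.012]
scene tumbler 0
scene mug 1184 [ 0.479 -0.402 -0.023  0.053]
scene salt 219 [ 0.536 -0.529  0.02  -0.105]
scene jug 2757 [ 0.446 -0.105  0.01   0.021]
scene loose 25 [ 0.418 -0.171  0.029]
```

View pics/w2.png

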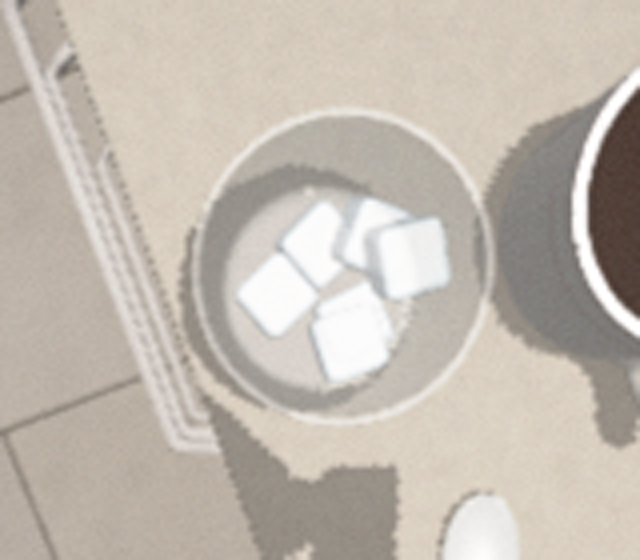

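```bash
python3 -c "
from bench import *
s=sense(); print(s['time'],s['contact_force']); print(close_job())"
```

```text
33.7333 [-0.30586769 -0.90567724  0.51268775]
the job is handed in; nothing more can be done
None
```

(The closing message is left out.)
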